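# Put the rolling pin away in the tilt-out bin

## Task

Put the wooden rolling pin away in the cabinet on the bench: pull the bottom-hinged front down by its rail until it is wide open, lay the pin by hand on the floor of the bin behind it (crosswise, as the bin is wide; do not drop it in), then push the front gently back up until it is fully shut and let go. Do not slam the front, and leave everything else where it stands.

Things in the scene. Friction and masses are not known exactly. Their poses are not given: they have to be found in the camera images.
- door (a joint): tilt-out front of the cabinet, hinged along its lower edge; 0 = shut, grows as its top comes down towards the robot, hard stop at 1.0 rad (57 deg, wide open). A stiff hinge (about 1.0 N m of friction): it stays at whatever angle it is left; 4 to 9 N at the rail moves it. It may start slightly ajar.
- pull_bar (a point): middle of the pull rail: round bar 14 mm thick, 200 mm long, along the door's width, on a post at each end (middle 170 mm free). It runs 40 mm above the door's top edge and 20 mm in front of its outer face; when shut it is 250 mm above and 35 mm in front of the hinge line, 65 mm above the cabinet's top. Axes turn with the door: x into the cabinet, y along the rail, z up when shut.
- door_hinge (a point): middle of the door's hinge line, 30 mm above the table, on the inner face of the door; same axes as pull_bar. The door is a wooden panel 270 mm wide, 210 mm high, 15 mm thick. The bin's back wall is parallel to it, 128 mm behind, 52 mm tall. Wide open, the room for laying a thing in from above lies between the upright front of the cabinet and the leaning door panel: 105 mm at the bin's floor, 175 mm at the door's top edge; keep to the half next to the door.
- bin_floor (a point): open-topped plywood bin fixed to the inside of the door, moving with it: floor 158 mm (x) by 250 mm (y). Origin: centre of the floor's upper face; z square to the floor, y along the hinge, x along the floor away from the door. The floor slopes 0.6 rad down to the back when shut, 0.4 rad up to the back when wide open; a round thing rolls to the lower side. The door panel closes its front, side walls rise 59 mm.
- cabinet: white cabinet, 200 mm deep, 300 mm wide, 215 mm high, standing fast on the table with its open front towards the robot. Origin on the table right under the hinge line, at the middle of the width; x points from the front to the back, y along the width. A bowl and tiles, up to 52 mm high, are fixed on its top, 70 mm and more behind its front.
- pin: rolling pin of pale wood, lying on the table: barrel 40 mm thick and 110 mm long, with a handle 18 mm thick and 30 mm long at each end, 170 mm in all; 90 to 180 g. Origin in its middle, on its axis; its y axis runs along it. It lies to the left or to the right in front of the cabinet.
- mallet: bystander: wooden mallet lying on the table, 175 mm long along its y axis, head 75 x 45 x 45 mm at its +y end, handle 18 mm; origin on its underside, near the middle. It lies on the side opposite to the pin.
- jar: bystander: upright lidded jar, 72 mm wide, 95 mm high, on the table right of the cabinet; origin at the centre of its underside
- cup: bystander: upright cup, 76 mm wide, 90 mm high, on the table left of the cabinet; origin at the centre of its underside
- brush: bystander: flat paint brush, 190 mm long, lying on the table between robot and cabinet; its x axis runs along it, origin on its underside
- bat: bystander: plaster slab 110 x 110 x 20 mm on the table at the far left; origin at the centre of its underside
There are look-alikes about, which are no part of the job. Leave any black or yellow look-alike of the pin alone.

How it is judged:
By the outcome, as a careful person would: the job done as asked, in the order asked, and still so for the second after the job is handed in, with the robot touching nothing.
It also fails if it takes over 69 s, if anything falls off the work surface, if the arm or the gripper's body presses on something with over 40 N, if the wrist force passes 120 N, or if a joint passes its speed limit or range.

## Robot

A 6-joint arm with a two-finger parallel gripper is mounted at the origin on the work surface. World frame = base frame: x ahead of the robot, y to its left, z up, the work surface at z = 0. Lengths are in m, angles in rad, forces in N, time in s.
With the tool pointing down it reaches from about 0.275 to 0.85 m from the base axis. Payload 19 kg.
Tool frame: the origin (TCP) lies on the front face of the gripper's body, between the roots of the fingers; the fingertips stand 73 mm ahead of it and the grasp point (between the pads) lies 54 mm ahead of it (bot.nose_length is the y of the fingertips in the tool frame, in m); y points along the fingers, x is the direction in which the jaws open and shut, and the axes are right-handed (so a half turn about y gives the same grasp; the last joint's range is limited). The gripper opens to 85 mm and grips with 20 to 120 N. Pads are 22 mm wide; open, the fingers measure 114 mm over their backs; the gripper's body (76 mm by 85 mm) begins 54 mm behind the grasp point. The pads swing forward as they close: fully open they stand 13 mm farther back than shut.
Start: joints at [-1.384, 0.15, 1.437, -0, 1.554, -0.134], TCP at [0.181, -0.546, 0.304] pointing down, gripper open.
Joint ranges: [-2.8, 2.8], [-0.68, 2.1], [0.12, 2.68], [-1.39, 4.53], [0.16, 2.79], [-2.81, 2.81]. Speed limits (rad/s): [1.89, 1.89, 2.22, 3.01, 3.01, 3.01].

## Interface

Orientations are given as a 3x3 rotation matrix whose columns are the frame's x, y, z axes.
In Python, from bench import bot gives the robot as it stands. The module is installed in compiled form; this text tells all that it offers.
- The arm moves only by the shell command python3 -m crank 'ROWS' [FORCE]. ROWS is JSON, a list of rows, each an object with "grip": the finger opening in mm, from 0 to 85.4; "slide": the shift along the world's x, y, z in mm, a list of three; "turn": the turn, a rotation vector about the world's x, y, z in rad, a list of three. In form: [{"grip": grip, "slide": [tx, ty, tz], "turn": [rx, ry, rz]}, ...]. A call has 1 to 5 rows; each row is the pose to reach, as a shift and turn from the pose commanded when the call began; what a row does not reach only later rows make up. A row lasts 1/8 s, in which the tool goes at most 62.5 mm and 10.7 degrees, less where a joint would pass 70% of its speed; a pose out of reach is approached as far as the arm can. A call with a gripper value outside its range is refused whole. The fingers move at their own pace and stop on an object; FORCE is the grip in N (left out, the last holds). Time passes only in rows, so rows that repeat a pose let the fingers close. It gives the time, the measured TCP pose, the force and the opening at its end, in the units of the state.
- bot.get_obs(): the state, without advancing time (a new reading comes with each control period).
- bot.read_camera(name): name is "scene" or "top" or "wrist"; returns a dict with "image" (480x640x3 uint8, red, green, blue), "fx", "fy", "cx", "cy" (pixels), "k1" (the pictures are not rectified: a ray, as slopes to the right and down, at radius r is drawn at 1 + k1 r^2 times it, then the intrinsics apply), "R" (3x3) and "t" (3): a world point X has camera coordinates R X + t. Camera axes: x right, y down, z forward; pixel columns grow to the right and rows downward; lengths in m; the calibration is good to about 2 mm. A picture is of the moment at which its call begins. There is no depth.
- bot.hand_in(): hands the job in, once; it reports no verdict.
The state is a dict: "clock": time; "joint_positions": joint angles; "joint_vel": joint speeds; "tau": joint torques, N m; "ee_pos": TCP position; "tool_rot": TCP orientation; "force": force on the tool from outside, world axes, zero at the start; "wrist_torque": the same for the moment, N m; "grip_width": finger opening in m.
Only numpy, scipy, OpenCV 4.12 (cv2) and the standard library are available. Lean on these libraries where they do the work, as an engineer would, in place of code of your own. Each camera call takes 0.05 s, during which the arm holds its last target.

## Working session

There is one attempt and no reset: what is moved stays moved. The work goes in short steps, Python scripts to look and compute and a shell command to move; the robot and the scene stay as the last step left them, time stands still between calls to the robot, and variables do not carry over. Pictures are saved under pics/ and viewed, and the job is handed in when it is done.

```bash
mkdir -p pics; ls; python3 - <<'E'
from bench import bot
import cv2,pickle
o=bot.get_obs()
print(o)
for n in ["scene","top","wrist"]:
    c=bot.read_camera(n)
    cv2.imwrite(f"pics/{n}0.png",c["image"][:,:,::-1])
    pickle.dump(c,open(f"pics/{n}0.pkl","wb"))
    print(n,c["fx"],c["fy"],c["cx"],c["cy"],c["k1"],c["R"],c["t"])
E
```

```text
pics
{'clock': 0.0, 'joint_positions': array([-1.38399169e+00,  1.50956908e-01,  1.43799342e+00, -7.69835864e-06,
        1.55379713e+00, -1.33955531e-01]), 'joint_vel': array([ 0.00142789, -0.00014019,  0.00035205, -0.00070955,  0.00094816,
        0.00084673]), 'tau': array([-4.74745975e-04, -7.13052320e+01, -5.70872033e+01, -3.68376159e-04,
        8.93245102e-03, -5.11333235e-05]), 'ee_pos': array([ 0.18126591, -0.54552153,  0.3033107 ]), 'tool_rot': array([[ 3.15288046e-01, -2.22033803e-04,  9.48995995e-01],
       [-9.48995330e-01,  1.13328497e-03,  3.15288090e-01],
       [-1.14548751e-03, -9.99999333e-01,  1.46602161e-04]]), 'force': array([ 0.92736661, -0.50115895, -0.18484984]), 'wrist_torque': array([ 0.01984323, -0.00607713,  0.04994716]), 'grip_width': 0.08564221700551859}
scene 470.8847854019425 470.8847854019425 313.9233026128934 238.8350374732293 -0.08509828667323431 [[-0.99564322 -0.09271816  0.00989572]
 [-0.07316499  0.71103379 -0.699341  ]
 [ 0.05780542 -0.69701815 -0.71471969]] [0.55754162 0.15873434 1.20539791]
top 588.3374663696962 588.3374663696962 317.49438361871586 244.50609218192716 -0.12788848621455123 [[ 0.01123776 -0.99973868 -0.01990678]
 [-0.98443521 -0.0075695  -0.17558478]
 [ 0.17538821  0.02157011 -0.98426303]] [0.05529774 0.55870267 1.71053793]
wrist 385.72340430638883 385.72340430638883 314.0353921470349 230.55864664978634 -0.07117271039661863 [[ 3.16154112e-01 -9.48707532e-01 -7.71939319e-04]
 [-9.14893828e-01 -3.05100888e-01  2.64353421e-01]
 [-2.51029602e-01 -8.28701786e-02 -9.64425566e-01]] [-0.57481033 -0.03406087  0.37745384]
```

View pics/scene0.png

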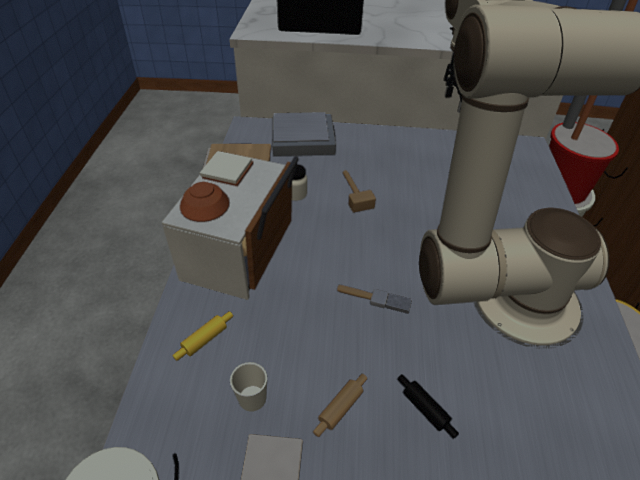

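View pics/top0.png

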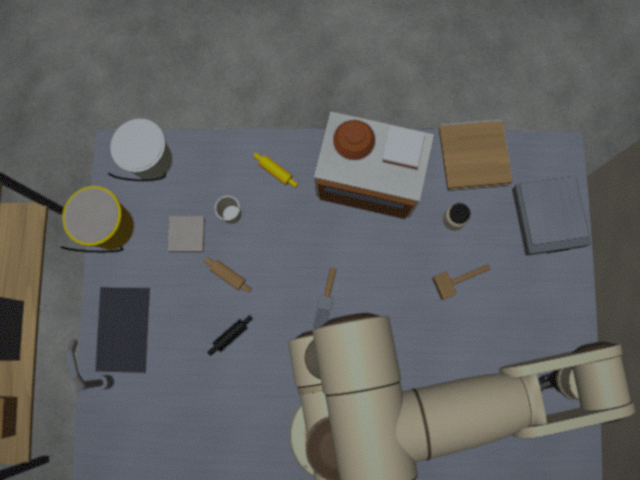

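View pics/wrist0.png

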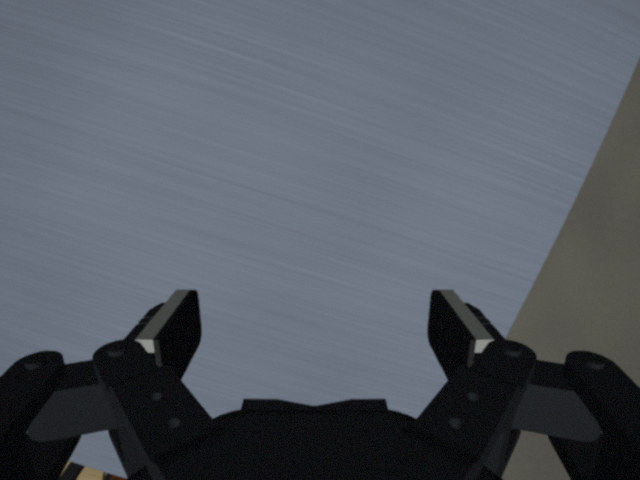

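Pin candidates in the top view are the pale wood one at (228,274), a yellow one at (275,170) and a black one at (231,335). The wooden one fits the description. I'll enlarge the pin and the cabinet.

```bash
python3 - <<'E'
import cv2,numpy as np
t=cv2.imread("pics/top0.png");s=cv2.imread("pics/scene0.png")
a=cv2.resize(t[110:230,305:445],None,fx=5,fy=5,interpolation=3)
cv2.imwrite("pics/c_top.png",a)
b=cv2.resize(s[140:310,160:310],None,fx=3.5,fy=3.5,interpolation=3)
cv2.imwrite("pics/c_sc.png",b)
c=np.hstack([cv2.resize(t[245:305,195:265],None,fx=5,fy=5,interpolation=3),cv2.resize(s[360:450,300:380],(267,300),interpolation=3)])
cv2.imwrite("pics/c_pin.png",c)
E
```

```text
(no output)
```

View pics/c_top.png

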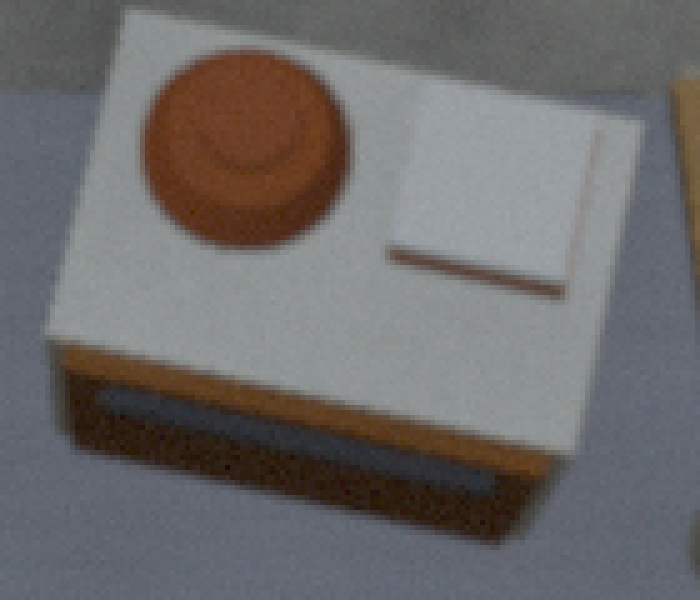

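View pics/c_sc.png

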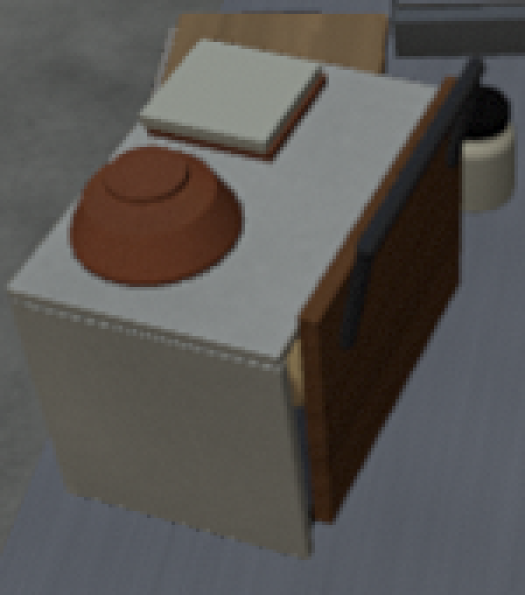

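View pics/c_pin.png

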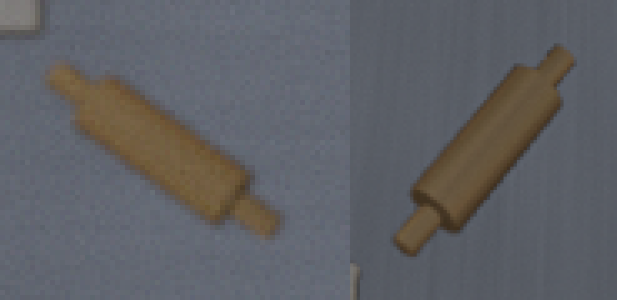

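```bash
cat > h.py <<'E'
import numpy as np,pickle,cv2
from scipy.optimize import least_squares
def proj(c,X):
    p=c["R"]@np.asarray(X,float)+c["t"];s=p[:2]/p[2];s=s*(1+c["k1"]*(s@s))
    return np.array([c["fx"]*s[0]+c["cx"],c["fy"]*s[1]+c["cy"]])
def onz(c,uv,z):
    return least_squares(lambda q:proj(c,[q[0],q[1],z])-uv,[0.5,0]).x
def tri(cs,uvs):
    r=least_squares(lambda X:np.concatenate([proj(c,X)-u for c,u in zip(cs,uvs)]),[0.6,0,0.1]);return r.x,np.abs(r.fun).max()
def load(n): return pickle.load(open(f"pics/{n}.pkl","rb"))
E
python3 - <<'E'
from h import *
T,S=load("top0"),load("scene0")
for uv in [(330,111.6),(434,134),(420.4,201),(314.4,177.4)]: print("cab",onz(T,uv,.215))
for uv in [(240.5,241.5),(285.5,164)]: print("cabS",onz(S,uv,.215))
print("rail L",tri([T,S],[(324.6,190),(266.,209)]))
print("rail R",tri([T,S],[(403.6,207.4),(296,159.5)]))
a=tri([T,S],[(207.4,260),(316.5,433.4)]);b=tri([T,S],[(248.6,290),(363.8,375.6)])
print("pin",a,b)
d=b[0]-a[0];print("mid",(a[0]+b[0])/2,np.linalg.norm(d),np.arctan2(d[1],d[0]))
for uv in [(207.4,260),(248.6,290)]: print(onz(T,uv,.02))
E
```

```text
cab [0.91235742 0.02576645]
cab [ 0.84757199 -0.26783414]
cab [ 0.65230321 -0.22436552]
cab [0.71740261 0.06766488]
cabS [0.71940619 0.0705745 ]
cabS [ 0.65856969 -0.22303338]
rail L (array([0.66219019, 0.03831581, 0.28813384]), np.float64(0.3298299326846177))
rail R (array([ 0.62200552, -0.17089879,  0.26963423]), np.float64(0.5886284891782907))
pin (array([0.5166826 , 0.39933631, 0.00796895]), np.float64(0.6605971668697066)) (array([0.42412331, 0.26670851, 0.02296774]), np.float64(0.6412226058233159))
mid [0.47040296 0.33302241 0.01546835] 0.16242635121382956 -2.1801030896899136
[0.51282551 0.39715675]
[0.42247047 0.26759496]
```

The wooden pin is confirmed: ends at about (207,260) and (249,290) in the top view. The cabinet's yaw is about -0.213 and the door is roughly 0.04 rad ajar. The rail's middle is near (0.642, -0.066, 0.279). I'll move above the rail.

```bash
python3 -m crank '[{"grip":60,"slide":[30,31,30],"turn":[0,0,0.1]},{"grip":60,"slide":[72,75,60],"turn":[0,0,0.25]},{"grip":60,"slide":[114,119,80],"turn":[0,0,0.4]},{"grip":60,"slide":[156,163,90],"turn":[0,0,0.5]},{"grip":60,"slide":[198,207,97],"turn":[0,0,0.6]}]' 40
python3 -m crank '[{"grip":60,"slide":[42,43,0],"turn":[0,0,0.1]},{"grip":60,"slide":[84,87,0],"turn":[0,0,0.2]},{"grip":60,"slide":[126,131,0],"turn":[0,0,0.3]},{"grip":60,"slide":[168,175,0],"turn":[0,0,0.38]},{"grip":60,"slide":[210,218,0],"turn":[0,0,0.437]}]'
python3 -m crank '[{"grip":50,"slide":[40,40,0],"turn":[0,0,0]},{"grip":50,"slide":[53,55,0],"turn":[0,0,0]},{"grip":50,"slide":[53,55,0],"turn":[0,0,0]}]'
cat > snap.py <<'E'
import sys
from bench import bot
from h import *
k=sys.argv[1]
for n in sys.argv[2:]:
    c=bot.read_camera(n); cv2.imwrite(f"pics/{n}{k}.png",c["image"][:,:,::-1]); pickle.dump(c,open(f"pics/{n}{k}.pkl","wb"))
o=bot.get_obs()
print(o["clock"],o["ee_pos"].round(4),o["force"].round(1),o["grip_width"]); print(o["tool_rot"].round(3)); print(o["joint_positions"].round(2),bot.nose_length)
E
python3 snap.py 1 wrist scene
```

```text
clock: 0.78
ee_pos: [0.3771, -0.3403, 0.4009]
tool_rot: [[0.798, 0.0, 0.603], [-0.603, -0.0, 0.798], [0.0, -1.0, -0.0]]
force: [1.5, -0.9, -0.4]
grip_width: 0.06
clock: 1.4
ee_pos: [0.5873, -0.1221, 0.4002]
tool_rot: [[0.978, -0.0, 0.209], [-0.209, -0.0, 0.978], [-0.0, -1.0, -0.0]]
force: [-0.6, -1.3, 0.8]
grip_width: 0.0599
clock: 1.78
ee_pos: [0.6396, -0.0682, 0.3996]
tool_rot: [[0.978, -0.001, 0.21], [-0.21, 0.0, 0.978], [-0.001, -1.0, -0.0]]
force: [-0.3, -0.2, 0.2]
grip_width: 0.0501
1.875 [ 0.6387 -0.0696  0.4003] [-0.3 -0.5 -0.1] 0.0499666163241227
[[ 0.977 -0.     0.212]
 [-0.212 -0.     0.977]
 [-0.    -1.    -0.   ]]
[-0.23  0.29  1.08 -0.    1.77 -0.01] 0.0726
```

View pics/wrist1.png

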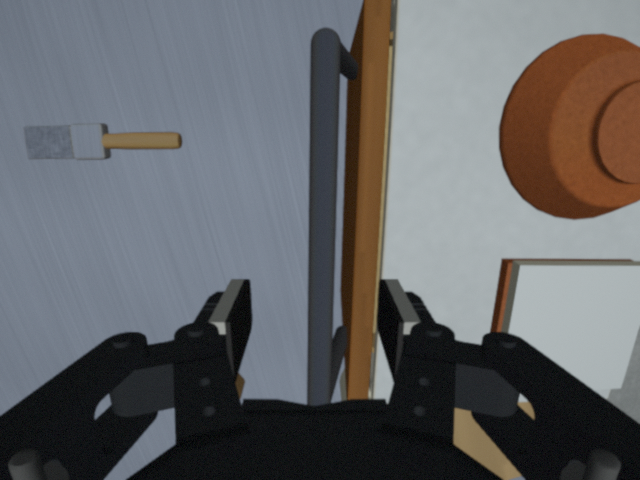

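View pics/scene1.png

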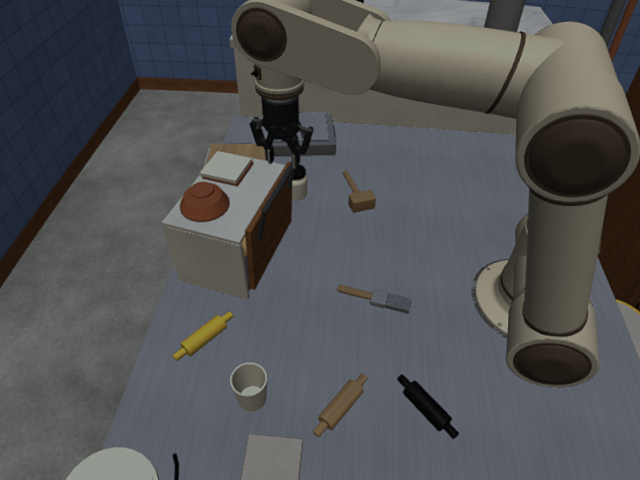

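The rail runs straight up the wrist picture at column 320, between the pads (columns 240 and 390), so the yaw is right. I'll measure its offset from the tool.

```bash
python3 - <<'E'
from h import *
W=load("wrist1")
xc=np.array([.977,-.2116]);
H=np.array([.6867,-.0773])
for v in (100,250,400):
    u={100:325,250:322.5,400:319}[v]
    p=onz(W,(u,v),.28); print(p,(p-H)@xc, (p-H)@np.array([.2116,.977]))
print((np.array([.6387,-.0696])-H)@xc)
for z in (.24,):
  for uv in ((384,40),(371,400),(395,40),(380,395)): p=onz(W,uv,z);print((p-H)@xc)
E
```

```text
[0.6614366  0.00759312] -0.042645729203217964 0.07759484001387688
[ 0.64526389 -0.06436246] -0.04322066288806282 0.003872090716697599
[ 0.62445871 -0.15477222] -0.04441661917443495 -0.08886062084702859
-0.04852531999999993
-0.009295217960297725
-0.0066623606962974025
-0.003196375083464476
-0.00047149107139333253
```

```bash
python3 -m crank '[{"grip":50,"slide":[5,-1,-25],"turn":[0,0,0]},{"grip":50,"slide":[5,-1,-67],"turn":[0,0,0]},{"grip":50,"slide":[5,-1,-67],"turn":[0,0,0]},{"grip":5,"slide":[5,-1,-67],"turn":[0,0,0]},{"grip":5,"slide":[5,-1,-67],"turn":[0,0,0]}]' 35
python3 -m crank '[{"grip":5,"slide":[0,0,0],"turn":[0,0,0]},{"grip":5,"slide":[0,0,0],"turn":[0,0,0]}]'
python3 - <<'E'
# arc table: slide from theta0 to theta
import numpy as np
xc=np.array([.977,-.2116])
def r(t): return np.array([-.035*np.cos(t)-.25*np.sin(t), .25*np.cos(t)-.035*np.sin(t)])
t0=.034
for t in np.arange(.034,1.06,.06):
    d=r(t)-r(t0); print(round(t,3),(1000*np.r_[xc*d[0],d[1]]).round(0))
E
```

```text
clock: 2.5
ee_pos: [0.6442, -0.0703, 0.3355]
tool_rot: [[0.977, 0.002, 0.212], [-0.212, -0.001, 0.977], [0.002, -1.0, -0.0]]
force: [-4.5, 0.8, 2.9]
grip_width: 0.0145
clock: 2.75
ee_pos: [0.6442, -0.0703, 0.3355]
tool_rot: [[0.977, 0.003, 0.212], [-0.212, -0.001, 0.977], [0.003, -1.0, -0.0]]
force: [-2.2, -1.4, 8.7]
grip_width: 0.0128
0.034 [ 0. -0.  0.]
0.094 [-14.   3.  -3.]
0.154 [-29.   6.  -7.]
0.214 [-43.   9. -12.]
0.274 [-57.  12. -17.]
0.334 [-70.  15. -24.]
0.394 [-83.  18. -31.]
0.454 [-95.  21. -39.]
0.514 [-107.   23.  -48.]
0.574 [-119.   26.  -58.]
0.634 [-130.   28.  -68.]
0.694 [-140.   30.  -79.]
0.754 [-150.   32.  -90.]
0.814 [-159.   34. -102.]
0.874 [-167.   36. -115.]
0.934 [-174.   38. -128.]
0.994 [-181.   39. -142.]
1.054 [-187.   40. -156.]
```

```bash
python3 -m crank '[{"grip":5,"slide":[-7,2,-1],"turn":[0,0,0]},{"grip":5,"slide":[-21,4,-5],"turn":[0,0,0]},{"grip":5,"slide":[-36,8,-9],"turn":[0,0,0]},{"grip":5,"slide":[-50,11,-15],"turn":[0,0,0]},{"grip":5,"slide":[-57,12,-17],"turn":[0,0,0]}]'
python3 snap.py 2 wrist
```

```text
clock: 3.38
ee_pos: [0.5872, -0.0576, 0.3177]
tool_rot: [[0.977, 0.003, 0.211], [-0.211, 0.0, 0.977], [0.003, -1.0, 0.001]]
force: [9.5, 6.8, -5.7]
grip_width: 0.0128
3.425 [ 0.5867 -0.0574  0.3174] [-1.9  5.1  0.7] 0.012713255419346191
[[ 0.977  0.002  0.211]
 [-0.211  0.     0.977]
 [ 0.002 -1.     0.001]]
[-0.23  0.18  1.38  0.    1.58 -0.02] 0.0726
```

View pics/wrist2.png

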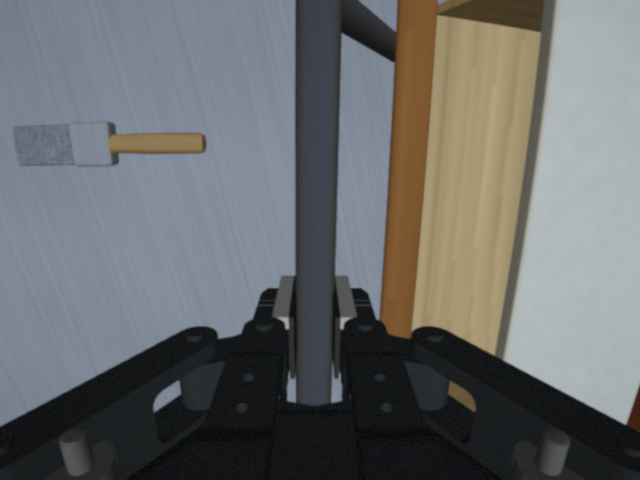

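The rail is held between the pads (columns 295-340) and the front is opening. I'll continue along the arc.

```bash
python3 -m crank '[{"grip":5,"slide":[-13,3,-7],"turn":[0,0,0]},{"grip":5,"slide":[-26,6,-14],"turn":[0,0,0]},{"grip":5,"slide":[-38,9,-22],"turn":[0,0,0]},{"grip":5,"slide":[-50,11,-31],"turn":[0,0,0]},{"grip":5,"slide":[-62,14,-41],"turn":[0,0,0]}]'
python3 -m crank '[{"grip":5,"slide":[-11,2,-10],"turn":[0,0,0]},{"grip":5,"slide":[-21,4,-21],"turn":[0,0,0]},{"grip":5,"slide":[-31,6,-32],"turn":[0,0,0]},{"grip":5,"slide":[-40,8,-44],"turn":[0,0,0]},{"grip":5,"slide":[-48,10,-57],"turn":[0,0,0]}]'
```

```text
clock: 4.05
ee_pos: [0.5255, -0.0436, 0.2766]
tool_rot: [[0.977, 0.003, 0.211], [-0.211, 0.0, 0.977], [0.003, -1.0, 0.001]]
force: [3.3, 2.8, 4.7]
grip_width: 0.0129
clock: 4.68
ee_pos: [0.4777, -0.0336, 0.2194]
tool_rot: [[0.977, 0.003, 0.211], [-0.211, 0.0, 0.977], [0.003, -1.0, 0.001]]
force: [7.5, 4.2, -0.4]
grip_width: 0.0125
```

```bash
python3 -m crank '[{"grip":5,"slide":[-5,1,-8],"turn":[0,0,0]},{"grip":5,"slide":[-9,2,-16],"turn":[0,0,0]},{"grip":5,"slide":[-13,3,-25],"turn":[0,0,0]},{"grip":5,"slide":[-15,3,-29],"turn":[0,0,0]},{"grip":5,"slide":[-16,3,-31],"turn":[0,0,0]}]'
python3 snap.py 3 scene wrist
```

```text
clock: 5.3
ee_pos: [0.4622, -0.0304, 0.1894]
tool_rot: [[0.977, 0.004, 0.211], [-0.211, 0.001, 0.977], [0.003, -1.0, 0.002]]
force: [-4.8, 12.7, 19.7]
grip_width: 0.0127
5.4 [ 0.4622 -0.0303  0.1894] [ 0.  10.5 15. ] 0.012900849460542329
[[ 0.977  0.004  0.211]
 [-0.211  0.001  0.977]
 [ 0.003 -1.     0.002]]
[-0.23 -0.02  1.85  0.    1.3  -0.02] 0.0726
```

View pics/scene3.png

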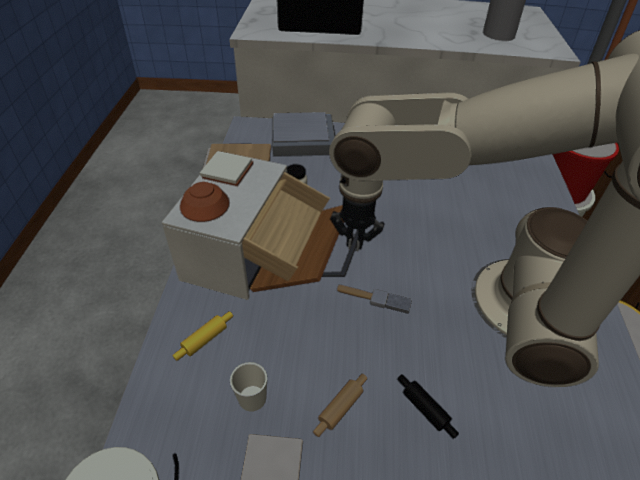

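View pics/wrist3.png

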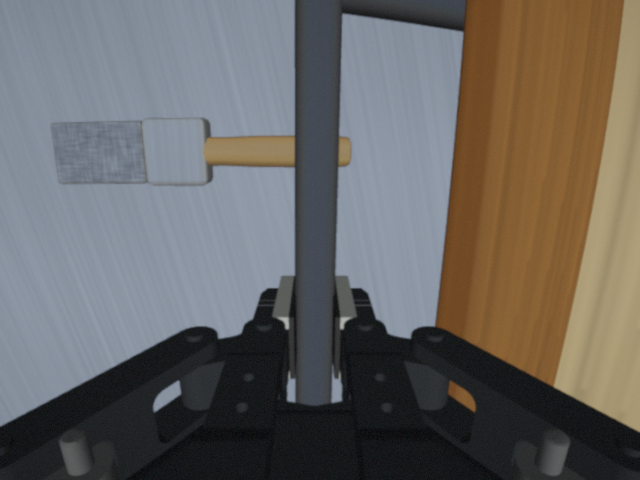

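The front is wide open: about 20 N from the stop, and the rail is at the predicted height. The bin shows in the scene picture around (285,230). I'll release, rise and go to the pin.

```bash
python3 -m crank '[{"grip":40,"slide":[0,0,2],"turn":[0,0,0]},{"grip":40,"slide":[0,0,2],"turn":[0,0,0]},{"grip":40,"slide":[0,0,40],"turn":[0,0,0]},{"grip":45,"slide":[0,0,90],"turn":[0,0,0]},{"grip":75,"slide":[0,20,140],"turn":[0,0,0]}]'
python3 -m crank '[{"grip":75,"slide":[1,50,0],"turn":[0,0,-0.1]},{"grip":75,"slide":[2,105,0],"turn":[0,0,-0.2]},{"grip":75,"slide":[3,160,0],"turn":[0,0,-0.3]},{"grip":75,"slide":[4,215,0],"turn":[0,0,-0.396]},{"grip":75,"slide":[5,270,0],"turn":[0,0,-0.396]}]'
python3 -m crank '[{"grip":75,"slide":[1,50,-30],"turn":[0,0,0]},{"grip":75,"slide":[1,73,-80],"turn":[0,0,0]},{"grip":75,"slide":[1,73,-100],"turn":[0,0,0]},{"grip":75,"slide":[1,73,-100],"turn":[0,0,0]}]'
python3 snap.py 4 wrist top scene
```

```text
clock: 6.02
ee_pos: [0.461, -0.0114, 0.3289]
tool_rot: [[0.977, -0.0, 0.213], [-0.213, -0.0, 0.977], [-0.0, -1.0, -0.0]]
force: [1.0, 0.1, 0.1]
grip_width: 0.0616
clock: 6.65
ee_pos: [0.4659, 0.2608, 0.3274]
tool_rot: [[0.819, 0.0, 0.573], [-0.573, -0.0, 0.819], [0.0, -1.0, 0.0]]
force: [1.3, 0.4, 0.9]
grip_width: 0.0746
clock: 7.15
ee_pos: [0.4667, 0.332, 0.2259]
tool_rot: [[0.82, -0.003, 0.572], [-0.572, -0.002, 0.82], [-0.001, -1.0, -0.003]]
force: [0.5, -0.4, 0.5]
grip_width: 0.0753
7.3 [0.4677 0.3319 0.2288] [ 0.9  0.1 -0. ] 0.07484219380366716
[[ 0.82   0.002  0.572]
 [-0.572  0.001  0.82 ]
 [ 0.001 -1.     0.002]]
[0.48 0.18 1.55 0.   1.4  1.09] 0.0726
```

View pics/wrist4.png

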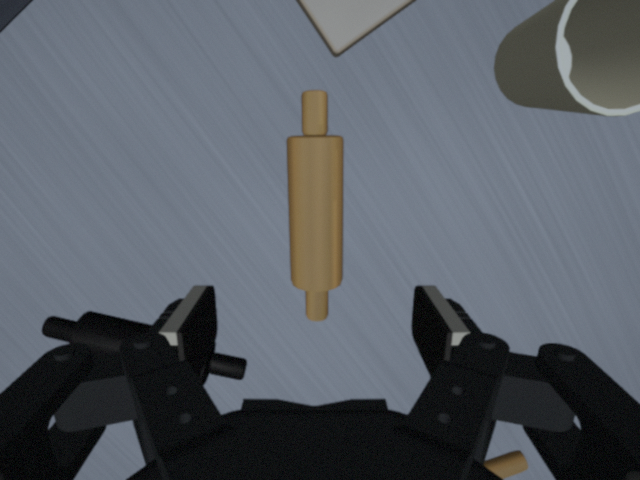

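View pics/top4.png

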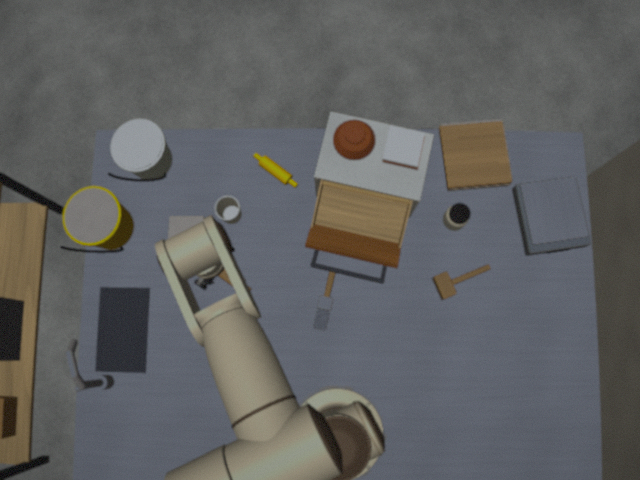

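View pics/scene4.png

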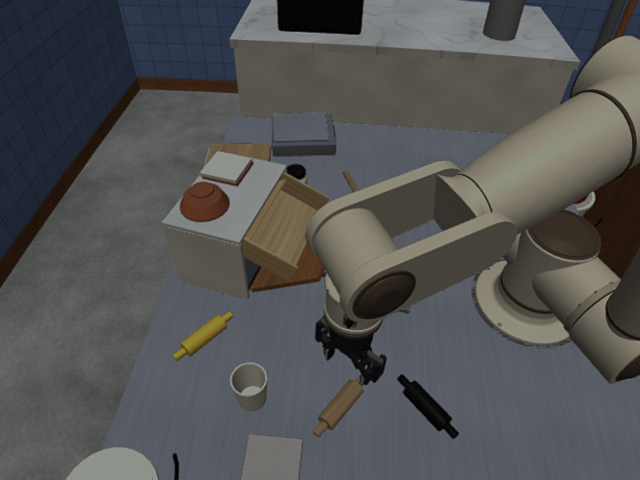

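```bash
python3 - <<'E'
from h import *
W=load("wrist4");T=load("top4")
a=onz(W,(315,91),.025);b=onz(W,(317,320),.025);m=(a+b)/2
a2=onz(W,(315.5,137),.022);b2=onz(W,(317,289),.022)
print(a,b,m,np.linalg.norm(a-b),np.arctan2(*(a-b)[::-1]),(a2+b2)/2)
for uv in [(52,330),(240,368)]: print("black",onz(W,uv,.02))
print("cup",onz(T,(228,200),.09),onz(T,(228,221),.0))
# door/bin in top4: crop
t=cv2.imread("pics/top4.png"); cv2.imwrite("pics/c4.png",cv2.resize(t[165:285,295:445],None,fx=5,fy=5,interpolation=3))
E
```

```text
[0.51830083 0.40450344] [0.42329612 0.26499543] [0.47079848 0.33474944] 0.16878500920594902 0.9729373789705749 [0.46943971 0.3325041 ]
black [0.23345125 0.37866527]
black [0.34357577 0.26231268]
cup [0.68385802 0.32831385] [0.6394181  0.34183923]
```

View pics/c4.png

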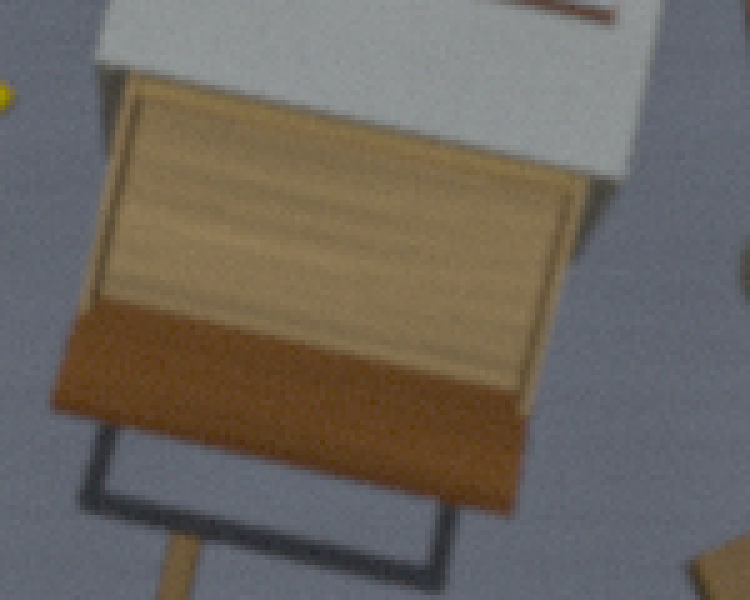

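```bash
python3 - <<'E'
from h import *
T=load("top4");H=np.array([.6867,-.0773]);xc=np.array([.977,-.2116]);yc=np.array([.2116,.977])
for nm,pts,zs in [("corner",[(95,300),(520,390)],(.08,.0975,.115)),("edge outer/inner bottom line",[(52,408),(515,515)],(.1308,)),("rail",[(92,498),(440,580)],(.1356,))]:
    for z in zs:
        q=[onz(T,((x+.5)/5-.5+295,(y+.5)/5-.5+165),z)-H for x,y in pts]
        print(nm,z,[( (p@xc).round(4),(p@yc).round(4)) for p in q])
for x,z in [(0,.125),(0,.21),(-.015,.21),(.065,.08),(.13,.036)]:
    t=1.0;X=x*np.cos(t)-z*np.sin(t);Z=z*np.cos(t)+x*np.sin(t)
    w=np.r_[H+xc*X,Z+.03];print((x,z),X.round(4),(Z+.03).round(4),w.round(4),(proj(T,w)-[295,165])*5+2)
E
python3 -m crank '[{"grip":75,"slide":[2,2,-50],"turn":[0,0,0.01]},{"grip":75,"slide":[2,2,-100],"turn":[0,0,0.01]},{"grip":75,"slide":[2,2,-135],"turn":[0,0,0.01]},{"grip":75,"slide":[2,2,-147],"turn":[0,0,0.01]},{"grip":75,"slide":[2,2,-147],"turn":[0,0,0.01]}]'
python3 snap.py 5 wrist
```

```text
corner 0.08 [(np.float64(-0.1041), np.float64(0.1303)), (np.float64(-0.102), np.float64(-0.1257))]
corner 0.0975 [(np.float64(-0.1076), np.float64(0.129)), (np.float64(-0.1056), np.float64(-0.1244))]
corner 0.115 [(np.float64(-0.1111), np.float64(0.1277)), (np.float64(-0.1091), np.float64(-0.123))]
edge outer/inner bottom line 0.1308 [(np.float64(-0.1811), np.float64(0.1364)), (np.float64(-0.1835), np.float64(-0.1334))]
rail 0.1356 [(np.float64(-0.2272), np.float64(0.1023)), (np.float64(-0.2297), np.float64(-0.0992))]
(0, 0.125) -0.1052 0.0975 [ 0.5839 -0.055   0.0975] [311.42679309 343.23813175]
(0, 0.21) -0.1767 0.1435 [ 0.5141 -0.0399  0.1435] [288.40394283 448.74171441]
(-0.015, 0.21) -0.1848 0.1308 [ 0.5061 -0.0382  0.1308] [284.51561495 466.02100424]
(0.065, 0.08) -0.0322 0.1279 [ 0.6552 -0.0705  0.1279] [340.40674371 212.20472995]
(0.13, 0.036) 0.0399 0.1588 [ 0.7257 -0.0858  0.1588] [369.5772225   79.87419779]
clock: 7.92
ee_pos: [0.4697, 0.3341, 0.0812]
tool_rot: [[0.826, 0.001, 0.564], [-0.564, 0.0, 0.826], [0.0, -1.0, 0.001]]
force: [0.1, 1.2, 0.7]
grip_width: 0.0752
7.975 [0.4699 0.3343 0.0819] [0.7 0.3 0.2] 0.07493912785480196
[[ 0.826  0.002  0.564]
 [-0.564  0.001  0.826]
 [ 0.001 -1.     0.002]]
[0.48 0.33 1.7  0.   1.12 1.08] 0.0726
```

View pics/wrist5.png

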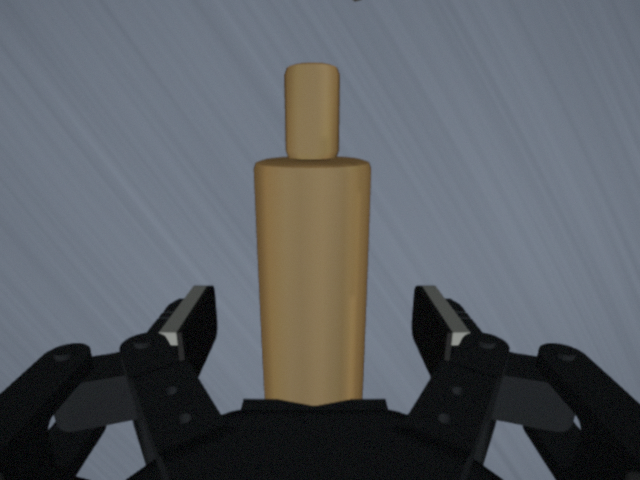

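The bin geometry matches the model. The pin is centred between the pads, with its barrel over columns 255-370. I'll grip it.

```bash
python3 -m crank '[{"grip":20,"slide":[0,0,0],"turn":[0,0,0]},{"grip":20,"slide":[0,0,0],"turn":[0,0,0]},{"grip":20,"slide":[0,0,0],"turn":[0,0,0]},{"grip":20,"slide":[0,0,0],"turn":[0,0,0]}]' 40
python3 -m crank '[{"grip":20,"slide":[0,0,10],"turn":[0,0,0]},{"grip":20,"slide":[0,0,30],"turn":[0,0,0]},{"grip":20,"slide":[0,0,60],"turn":[0,0,0]},{"grip":20,"slide":[0,0,60],"turn":[0,0,0]}]'
python3 snap.py 6 wrist scene
```

```text
clock: 8.48
ee_pos: [0.4697, 0.3342, 0.0816]
tool_rot: [[0.826, 0.002, 0.564], [-0.564, 0.001, 0.826], [0.001, -1.0, 0.001]]
force: [-1.6, -2.6, 9.7]
grip_width: 0.039
clock: 8.98
ee_pos: [0.4699, 0.3346, 0.1432]
tool_rot: [[0.826, 0.004, 0.564], [-0.564, 0.002, 0.826], [0.002, -1.0, 0.004]]
force: [0.8, -0.2, -1.6]
grip_width: 0.0386
9.075 [0.4691 0.3341 0.1406] [-0.2  0.2 -1.7] 0.038653120592902546
[[ 0.826  0.     0.564]
 [-0.564  0.     0.826]
 [ 0.    -1.     0.   ]]
[0.49 0.26 1.65 0.   1.23 1.08] 0.0726
```

View pics/wrist6.png

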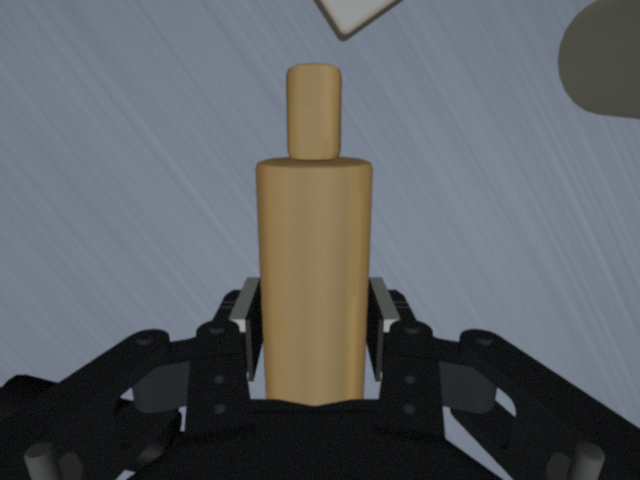

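```bash
python3 - <<'E'
import cv2
s=cv2.imread("pics/scene6.png"); cv2.imwrite("pics/c6.png",cv2.resize(s[290:450,250:420],None,fx=4,fy=3.7,interpolation=3))
E
```

```text
(no output)
```

View pics/c6.png

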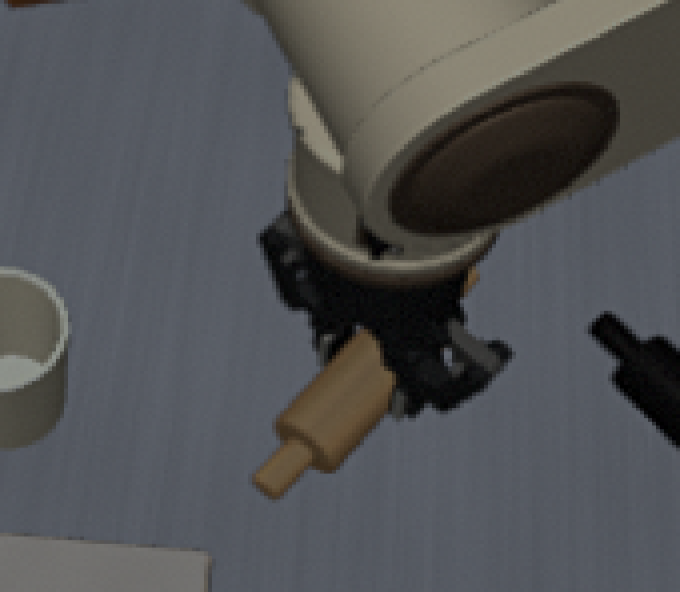

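The pin is held level and square, opening 38.7 mm, and the weight reads about 1.7 N. I'll carry it over the bin.

```bash
python3 -m crank '[{"grip":20,"slide":[0,0,40],"turn":[0,0,0]},{"grip":20,"slide":[5,-20,85],"turn":[0,0,0]},{"grip":20,"slide":[18,-60,120],"turn":[0,0,0.08]},{"grip":20,"slide":[33,-110,140],"turn":[0,0,0.16]},{"grip":20,"slide":[49,-160,140],"turn":[0,0,0.24]}]'
python3 -m crank '[{"grip":20,"slide":[15,-50,0],"turn":[0,0,0.08]},{"grip":20,"slide":[31,-100,0],"turn":[0,0,0.146]},{"grip":20,"slide":[46,-150,0],"turn":[0,0,0.146]},{"grip":20,"slide":[61,-200,0],"turn":[0,0,0.146]},{"grip":20,"slide":[71,-231,0],"turn":[0,0,0.146]}]'
python3 -m crank '[{"grip":20,"slide":[0,0,-20],"turn":[0,0,0]},{"grip":20,"slide":[0,0,-40],"turn":[0,0,0]},{"grip":20,"slide":[0,0,-40],"turn":[0,0,0]}]'
python3 snap.py 7 wrist scene top
python3 - <<'E'
from bench import bot
import numpy as np,cv2
p=bot.get_obs()["ee_pos"][:2]-[.6867,-.0773];print(p@[.977,-.2116],p@[.2116,.977])
s=cv2.imread("pics/scene7.png"); cv2.imwrite("pics/c7.png",cv2.resize(s[130:310,160:360],None,fx=4,fy=3.3,interpolation=3))
E
```

```text
clock: 9.7
ee_pos: [0.5185, 0.1727, 0.2813]
tool_rot: [[0.937, 0.001, 0.348], [-0.348, 0.0, 0.937], [0.001, -1.0, 0.001]]
force: [1.8, 0.7, -1.4]
grip_width: 0.0387
clock: 10.32
ee_pos: [0.5893, -0.0592, 0.2792]
tool_rot: [[0.977, -0.002, 0.213], [-0.213, 0.0, 0.977], [-0.002, -1.0, -0.0]]
force: [0.8, 0.5, -0.9]
grip_width: 0.0388
clock: 10.7
ee_pos: [0.5885, -0.0569, 0.2382]
tool_rot: [[0.977, -0.004, 0.212], [-0.212, 0.001, 0.977], [-0.004, -1.0, 0.0]]
force: [-0.2, 0.1, -0.0]
grip_width: 0.039
10.85 [ 0.5893 -0.0569  0.241 ] [-0.7 -0.1  0.4] 0.038655227337968015
[[ 0.977  0.     0.211]
 [-0.211 -0.     0.977]
 [ 0.    -1.    -0.   ]]
[-0.23  0.21  1.49 -0.    1.44 -0.01] 0.0726
-0.09947238731797141 -0.0006690571673248714
```

View pics/wrist7.png

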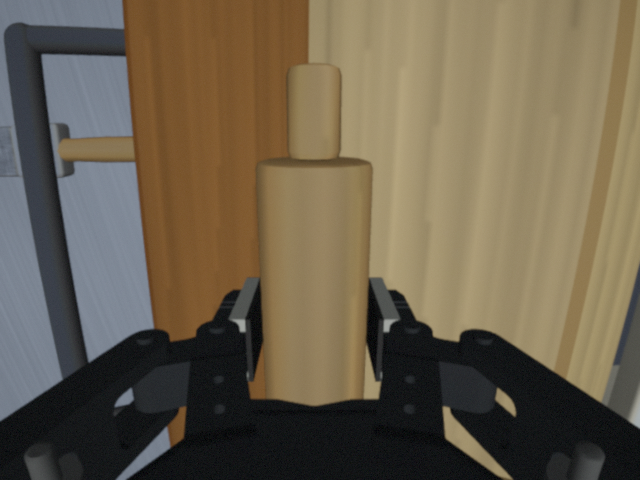

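View pics/c7.png

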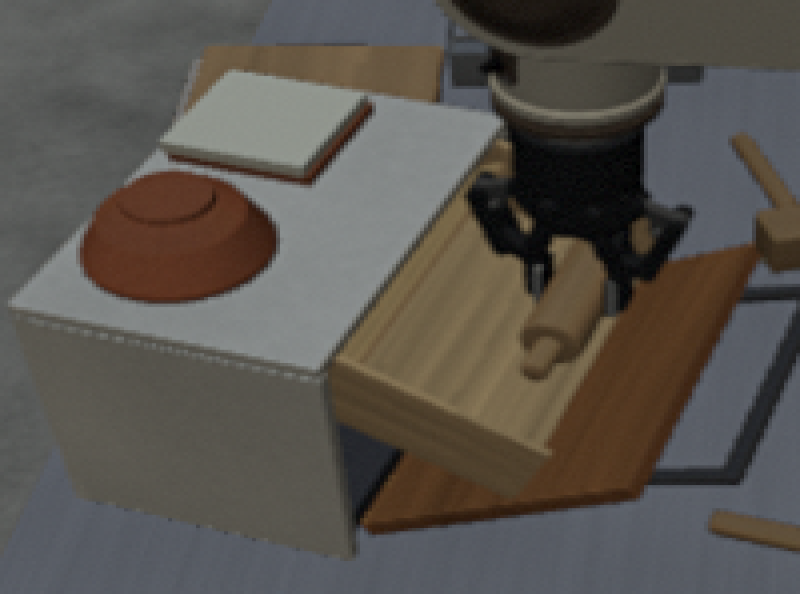

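The pin hangs parallel to the corner where the door meets the bin floor (wrist column 308), clear of the side walls. I'll lower it.

```bash
python3 -m crank '[{"grip":20,"slide":[0,0,-18],"turn":[0,0,0]},{"grip":20,"slide":[0,0,-36],"turn":[0,0,0]},{"grip":20,"slide":[0,0,-47],"turn":[0,0,0]},{"grip":20,"slide":[0,0,-50],"turn":[0,0,0]},{"grip":20,"slide":[0,0,-50],"turn":[0,0,0]}]'
python3 -m crank '[{"grip":20,"slide":[0,0,-2],"turn":[0,0,0]},{"grip":20,"slide":[0,0,-2],"turn":[0,0,0]}]'
python3 -m crank '[{"grip":20,"slide":[0,0,-2],"turn":[0,0,0]},{"grip":20,"slide":[0,0,-2],"turn":[0,0,0]}]'
```

```text
clock: 11.48
ee_pos: [0.5892, -0.057, 0.1904]
tool_rot: [[0.977, -0.0, 0.211], [-0.211, 0.0, 0.977], [-0.0, -1.0, -0.0]]
force: [-0.6, -0.4, -0.7]
grip_width: 0.0385
clock: 11.72
ee_pos: [0.5892, -0.0569, 0.1885]
tool_rot: [[0.977, 0.0, 0.211], [-0.211, -0.0, 0.977], [0.0, -1.0, 0.0]]
force: [-0.3, 0.0, -0.5]
grip_width: 0.0388
clock: 11.98
ee_pos: [0.5891, -0.0569, 0.1862]
tool_rot: [[0.977, -0.0, 0.211], [-0.211, 0.0, 0.977], [-0.0, -1.0, 0.0]]
force: [0.7, -0.6, -2.2]
grip_width: 0.0386
```

```bash
python3 -m crank '[{"grip":20,"slide":[0,0,-1],"turn":[0,0,0]},{"grip":20,"slide":[0,0,-1],"turn":[0,0,0]}]'
python3 -m crank '[{"grip":20,"slide":[0,0,-1],"turn":[0,0,0]},{"grip":20,"slide":[0,0,-1],"turn":[0,0,0]}]'
python3 -m crank '[{"grip":20,"slide":[0,0,-1],"turn":[0,0,0]},{"grip":20,"slide":[0,0,-1],"turn":[0,0,0]}]'
python3 snap.py 8 wrist scene
```

```text
clock: 12.22
ee_pos: [0.5891, -0.0569, 0.1853]
tool_rot: [[0.977, -0.0, 0.211], [-0.211, 0.0, 0.977], [-0.0, -1.0, 0.0]]
force: [0.4, 0.5, -0.2]
grip_width: 0.0388
clock: 12.48
ee_pos: [0.5891, -0.0569, 0.1842]
tool_rot: [[0.977, -0.0, 0.211], [-0.211, 0.0, 0.977], [-0.0, -1.0, 0.0]]
force: [1.5, 0.2, 0.0]
grip_width: 0.0385
clock: 12.72
ee_pos: [0.5891, -0.0569, 0.1833]
tool_rot: [[0.977, -0.0, 0.211], [-0.211, 0.0, 0.977], [-0.0, -1.0, -0.0]]
force: [-0.1, -0.1, 0.0]
grip_width: 0.0388
12.825 [ 0.5892 -0.057   0.1833] [-0.1  0.4 -0.1] 0.03875414048263961
[[ 0.977 -0.     0.211]
 [-0.211 -0.     0.977]
 [-0.    -1.    -0.   ]]
[-0.23  0.25  1.56 -0.    1.33 -0.01] 0.0726
```

View pics/wrist8.png

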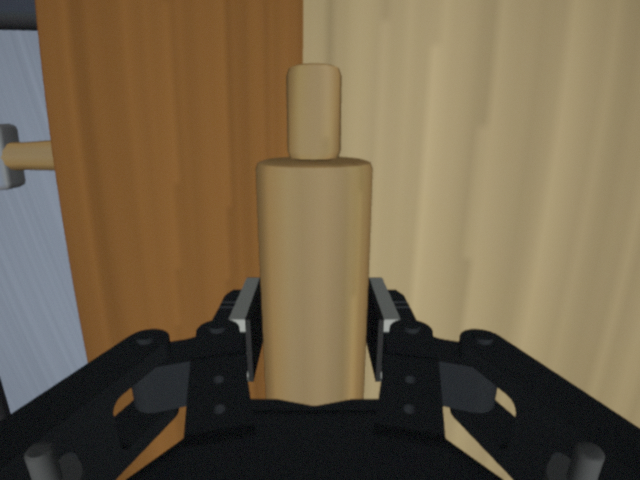

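```bash
python3 -m crank '[{"grip":20,"slide":[0,0,-1],"turn":[0,0,0]},{"grip":20,"slide":[0,0,-1],"turn":[0,0,0]}]'
python3 -m crank '[{"grip":20,"slide":[0,0,-1],"turn":[0,0,0]},{"grip":20,"slide":[0,0,-1],"turn":[0,0,0]}]'
```

```text
clock: 13.08
ee_pos: [0.5892, -0.057, 0.1832]
tool_rot: [[0.977, 0.001, 0.211], [-0.211, -0.0, 0.977], [0.001, -1.0, -0.0]]
force: [-5.1, 0.8, 10.3]
grip_width: 0.0385
clock: 13.32
ee_pos: [0.5892, -0.0569, 0.1831]
tool_rot: [[0.977, 0.001, 0.211], [-0.211, -0.0, 0.977], [0.001, -1.0, -0.0]]
force: [-10.2, 1.2, 21.0]
grip_width: 0.0389
```

Contact is on the floor: the reaction is normal to the floor slope and the height is as predicted. I'll ease the pressure and open a little while rising slightly, so the fingers clear the door.

```bash
python3 -m crank '[{"grip":20,"slide":[0,0,2],"turn":[0,0,0]},{"grip":41,"slide":[0,0,2],"turn":[0,0,0]},{"grip":42,"slide":[0,0,2],"turn":[0,0,0]},{"grip":43,"slide":[0,0,3],"turn":[0,0,0]}]'
python3 -m crank '[{"grip":46,"slide":[0,0,3],"turn":[0,0,0]},{"grip":49,"slide":[0,0,7],"turn":[0,0,0]},{"grip":52,"slide":[0,0,11],"turn":[0,0,0]}]'
python3 snap.py 9 wrist scene
```

```text
clock: 13.82
ee_pos: [0.5891, -0.0569, 0.1841]
tool_rot: [[0.977, -0.0, 0.211], [-0.211, 0.0, 0.977], [-0.0, -1.0, -0.0]]
force: [0.3, -0.2, 0.6]
grip_width: 0.0429
clock: 14.2
ee_pos: [0.5892, -0.057, 0.1957]
tool_rot: [[0.977, 0.0, 0.211], [-0.211, -0.0, 0.977], [0.0, -1.0, 0.0]]
force: [0.1, 0.3, -0.5]
grip_width: 0.0521
14.3 [ 0.5893 -0.057   0.196 ] [-0.1 -0.9 -0.4] 0.051695006749848234
[[ 0.977  0.001  0.211]
 [-0.211 -0.     0.977]
 [ 0.001 -1.    -0.   ]]
[-0.23  0.24  1.55  0.    1.35 -0.01] 0.0726
```

View pics/wrist9.png

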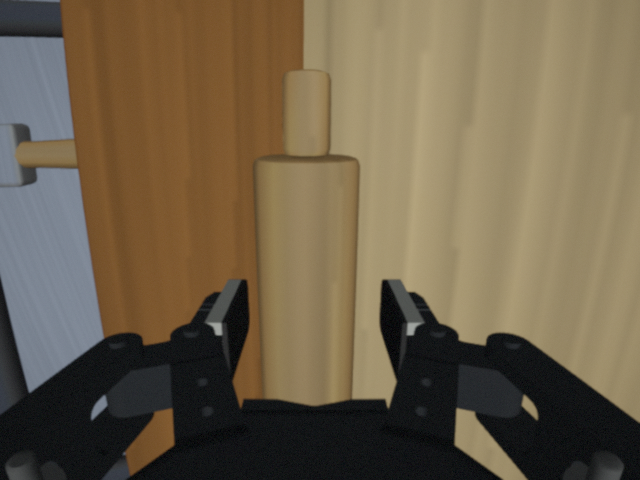

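The pin came to rest in the corner (columns 255-358, straddling the door/floor line). I'll rise clear and go back to the rail.

```bash
python3 -m crank '[{"grip":52,"slide":[0,0,20],"turn":[0,0,0]},{"grip":52,"slide":[0,0,60],"turn":[0,0,0]},{"grip":52,"slide":[-30,6,80],"turn":[0,0,0]},{"grip":40,"slide":[-80,17,80],"turn":[0,0,0]},{"grip":40,"slide":[-127,27,80],"turn":[0,0,0]}]'
python3 -m crank '[{"grip":40,"slide":[0,0,0],"turn":[0,0,0]}]'
python3 snap.py 10 wrist scene
```

```text
clock: 14.92
ee_pos: [0.4607, -0.0296, 0.2753]
tool_rot: [[0.977, 0.0, 0.211], [-0.211, -0.0, 0.977], [0.0, -1.0, -0.0]]
force: [-0.1, 0.2, 1.1]
grip_width: 0.0397
clock: 15.05
ee_pos: [0.4601, -0.0293, 0.2759]
tool_rot: [[0.977, 0.001, 0.211], [-0.211, -0.0, 0.977], [0.001, -1.0, -0.0]]
force: [0.9, -0.9, 0.1]
grip_width: 0.0399
15.15 [ 0.4623 -0.03    0.2758] [-0.2 -0.2 -0. ] 0.04027654418991968
[[ 0.977  0.001  0.211]
 [-0.211 -0.     0.977]
 [ 0.001 -1.     0.   ]]
[-0.23 -0.07  1.73  0.    1.49 -0.02] 0.0726
```

View pics/wrist10.png

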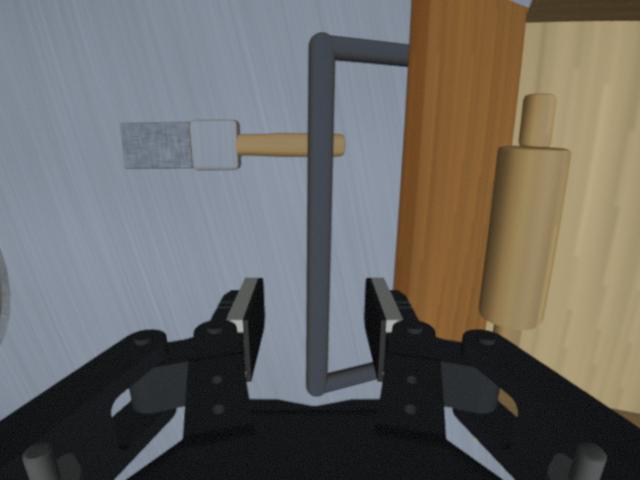

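View pics/scene10.png

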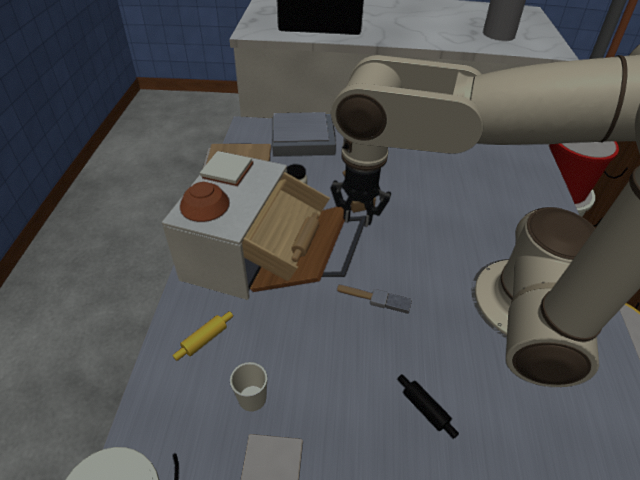

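The pin lies crosswise in the bin (scene ~(303,240)), and the rail is centred under the pads. I'll grip the rail again.

```bash
python3 -m crank '[{"grip":40,"slide":[0,0,-40],"turn":[0,0,0]},{"grip":40,"slide":[0,0,-70],"turn":[0,0,0]},{"grip":40,"slide":[0,0,-86],"turn":[0,0,0]},{"grip":5,"slide":[0,0,-86],"turn":[0,0,0]},{"grip":5,"slide":[0,0,-86],"turn":[0,0,0]}]' 40
python3 -m crank '[{"grip":5,"slide":[0,0,0],"turn":[0,0,0]}]'
python3 - <<'E'
import numpy as np
xc=np.array([.977,-.2116])
def r(t): return np.array([-.035*np.cos(t)-.25*np.sin(t), .25*np.cos(t)-.035*np.sin(t)])
for blk in np.arange(1.0,0.01,-.2):
  for t in blk-np.arange(1,6)*.04:
    d=r(t)-r(blk); print(round(t,3),(1000*np.r_[xc*d[0],d[1]]).round(0).tolist())
d=r(0)-r(1);print(1000*np.r_[xc*d[0],d[1]], r(1))
E
```

```text
clock: 15.78
ee_pos: [0.4625, -0.03, 0.19]
tool_rot: [[0.977, -0.0, 0.211], [-0.211, 0.0, 0.977], [-0.0, -1.0, 0.0]]
force: [-1.2, 0.4, -5.8]
grip_width: 0.0126
clock: 15.9
ee_pos: [0.4624, -0.03, 0.19]
tool_rot: [[0.977, 0.001, 0.211], [-0.211, -0.0, 0.977], [0.001, -1.0, -0.0]]
force: [-0.8, -0.2, -1.6]
grip_width: 0.0125
0.96 [4.0, -1.0, 9.0]
0.92 [9.0, -2.0, 18.0]
0.88 [14.0, -3.0, 27.0]
0.84 [19.0, -4.0, 35.0]
0.8 [25.0, -5.0, 43.0]
0.76 [6.0, -1.0, 8.0]
0.72 [12.0, -3.0, 16.0]
0.68 [19.0, -4.0, 23.0]
0.64 [26.0, -6.0, 31.0]
0.6 [33.0, -7.0, 38.0]
0.56 [7.0, -2.0, 7.0]
0.52 [15.0, -3.0, 13.0]
0.48 [23.0, -5.0, 19.0]
0.44 [31.0, -7.0, 25.0]
0.4 [40.0, -9.0, 30.0]
0.36 [9.0, -2.0, 5.0]
0.32 [17.0, -4.0, 10.0]
0.28 [26.0, -6.0, 14.0]
0.24 [35.0, -8.0, 18.0]
0.2 [45.0, -10.0, 21.0]
0.16 [9.0, -2.0, 3.0]
0.12 [19.0, -4.0, 6.0]
0.08 [28.0, -6.0, 8.0]
0.04 [38.0, -8.0, 10.0]
0.0 [48.0, -10.0, 12.0]
[189.80992539 -41.10929397 144.375908  ] [-0.22927833  0.10562409]
```

```bash
python3 -m crank '[{"grip":5,"slide":[4,-1,9],"turn":[0,0,0]},{"grip":5,"slide":[9,-2,18],"turn":[0,0,0]},{"grip":5,"slide":[14,-3,27],"turn":[0,0,0]},{"grip":5,"slide":[19,-4,35],"turn":[0,0,0]},{"grip":5,"slide":[25,-5,43],"turn":[0,0,0]}]'
python3 -m crank '[{"grip":5,"slide":[6,-1,8],"turn":[0,0,0]},{"grip":5,"slide":[12,-3,16],"turn":[0,0,0]},{"grip":5,"slide":[19,-4,23],"turn":[0,0,0]},{"grip":5,"slide":[26,-6,31],"turn":[0,0,0]},{"grip":5,"slide":[33,-7,38],"turn":[0,0,0]}]'
python3 snap.py 11 scene
```

```text
clock: 16.52
ee_pos: [0.4866, -0.0353, 0.233]
tool_rot: [[0.977, -0.003, 0.211], [-0.211, -0.001, 0.977], [-0.002, -1.0, -0.001]]
force: [-15.6, -6.8, 2.1]
grip_width: 0.0129
clock: 17.15
ee_pos: [0.5193, -0.0427, 0.272]
tool_rot: [[0.977, -0.003, 0.212], [-0.212, -0.002, 0.977], [-0.002, -1.0, -0.002]]
force: [-21.6, -10.3, 10.3]
grip_width: 0.0123
17.2 [ 0.5201 -0.0429  0.2729] [-23.3  -8.1  16.6] 0.012883293393195204
[[ 0.977 -0.001  0.212]
 [-0.212 -0.002  0.977]
 [-0.001 -1.    -0.002]]
[-0.23  0.05  1.61 -0.    1.48 -0.02] 0.0726
```

View pics/scene11.png

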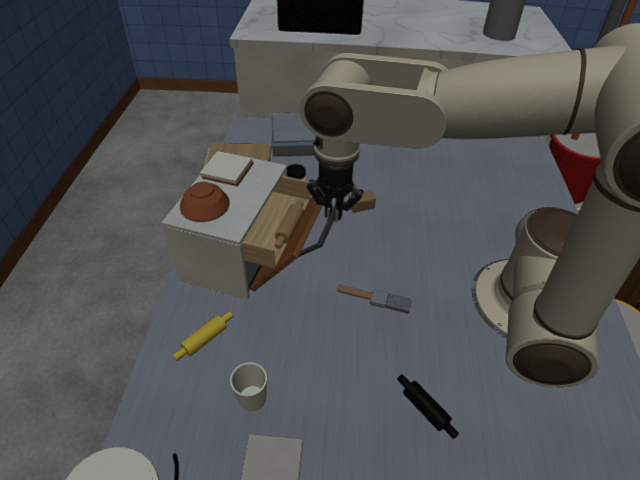

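The pin stays in the bin. There is some side load of about 28 N, mostly outward along the radius, so I'll bias the path outward by 2 mm.

```bash
python3 -m crank '[{"grip":5,"slide":[0,-1,3],"turn":[0,0,0]},{"grip":5,"slide":[5,-2,8],"turn":[0,0,0]},{"grip":5,"slide":[13,-4,14],"turn":[0,0,0]},{"grip":5,"slide":[21,-6,20],"turn":[0,0,0]}]'
python3 -m crank '[{"grip":5,"slide":[8,-2,6],"turn":[0,0,0]},{"grip":5,"slide":[17,-4,11],"turn":[0,0,0]},{"grip":5,"slide":[25,-6,15],"turn":[0,0,0]}]'
```

```text
clock: 17.7
ee_pos: [0.5411, -0.048, 0.2915]
tool_rot: [[0.977, -0.001, 0.211], [-0.211, 0.0, 0.977], [-0.001, -1.0, -0.0]]
force: [-11.2, -0.5, 3.1]
grip_width: 0.0122
clock: 18.08
ee_pos: [0.5661, -0.0537, 0.3079]
tool_rot: [[0.977, 0.001, 0.211], [-0.211, 0.0, 0.977], [0.001, -1.0, 0.0]]
force: [-17.2, 4.6, 21.5]
grip_width: 0.0127
```

```bash
python3 -m crank '[{"grip":5,"slide":[-1,0,3],"turn":[0,0,0]},{"grip":5,"slide":[7,-2,7],"turn":[0,0,0]},{"grip":5,"slide":[15,-4,11],"turn":[0,0,0]},{"grip":5,"slide":[23,-5,14],"turn":[0,0,0]}]'
python3 snap.py 12 scene wrist
```

```text
clock: 18.58
ee_pos: [0.5894, -0.0589, 0.3204]
tool_rot: [[0.977, -0.0, 0.211], [-0.211, -0.0, 0.977], [-0.0, -1.0, -0.0]]
force: [-8.8, -1.5, 3.3]
grip_width: 0.0125
18.675 [ 0.59   -0.0591  0.3207] [ 0.9 -0.1  5.7] 0.012009003979455686
[[ 0.977  0.002  0.211]
 [-0.211 -0.     0.977]
 [ 0.002 -1.    -0.   ]]
[-0.23  0.18  1.37 -0.    1.59 -0.02] 0.0726
```

View pics/scene12.png

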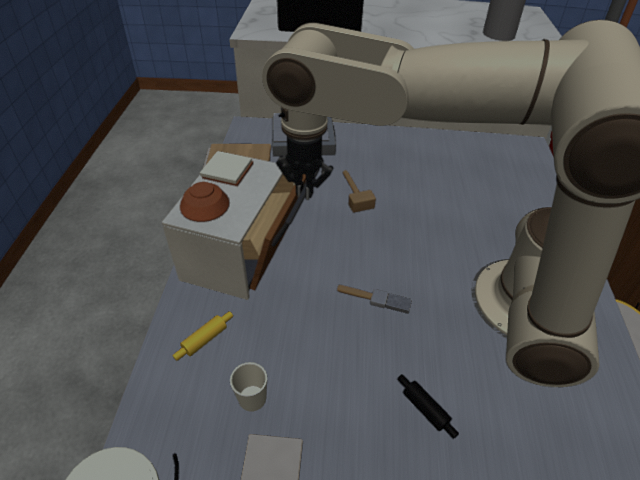

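View pics/wrist12.png

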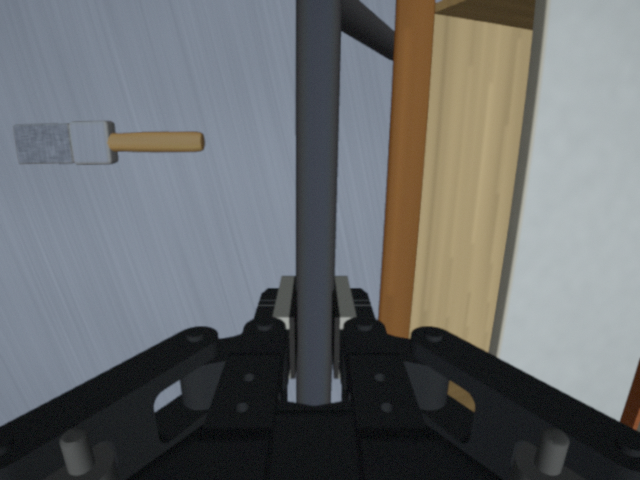

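```bash
python3 -m crank '[{"grip":5,"slide":[9,-2,4],"turn":[0,0,0]},{"grip":5,"slide":[18,-4,8],"turn":[0,0,0]},{"grip":5,"slide":[27,-6,11],"turn":[0,0,0]},{"grip":5,"slide":[35,-8,13],"turn":[0,0,0]},{"grip":5,"slide":[41,-9,15],"turn":[0,0,0]}]'
python3 -m crank '[{"grip":5,"slide":[5,-1,1],"turn":[0,0,0]},{"grip":5,"slide":[9,-2,2],"turn":[0,0,0]},{"grip":5,"slide":[13,-3,2],"turn":[0,0,0]}]'
python3 -m crank '[{"grip":5,"slide":[2,0,0],"turn":[0,0,0]},{"grip":5,"slide":[4,-1,0],"turn":[0,0,0]},{"grip":5,"slide":[4,-1,0],"turn":[0,0,0]}]'
```

```text
clock: 19.3
ee_pos: [0.6305, -0.0683, 0.3353]
tool_rot: [[0.977, 0.0, 0.212], [-0.212, -0.001, 0.977], [0.001, -1.0, -0.001]]
force: [-5.8, -2.9, 1.6]
grip_width: 0.0124
clock: 19.68
ee_pos: [0.6433, -0.0713, 0.3382]
tool_rot: [[0.977, 0.002, 0.212], [-0.212, -0.001, 0.977], [0.002, -1.0, -0.0]]
force: [-8.2, -1.0, 12.2]
grip_width: 0.0122
clock: 20.05
ee_pos: [0.6476, -0.0722, 0.3385]
tool_rot: [[0.977, 0.003, 0.212], [-0.212, -0.001, 0.977], [0.003, -1.0, -0.0]]
force: [-3.6, -0.3, 13.3]
grip_width: 0.0123
```

```bash
python3 -m crank '[{"grip":5,"slide":[1,0,1],"turn":[0,0,0]},{"grip":5,"slide":[2,0,1],"turn":[0,0,0]},{"grip":5,"slide":[2,0,1],"turn":[0,0,0]}]'
python3 -m crank '[{"grip":5,"slide":[1,0,0],"turn":[0,0,0]},{"grip":5,"slide":[2,0,0],"turn":[0,0,0]},{"grip":5,"slide":[2,0,0],"turn":[0,0,0]}]'
python3 -m crank '[{"grip":5,"slide":[1,0,0],"turn":[0,0,0]},{"grip":5,"slide":[1,0,0],"turn":[0,0,0]}]'
```

```text
clock: 20.42
ee_pos: [0.6493, -0.0725, 0.3389]
tool_rot: [[0.977, 0.002, 0.212], [-0.212, -0.001, 0.977], [0.002, -1.0, -0.001]]
force: [-5.7, -3.8, 8.2]
grip_width: 0.0125
clock: 20.8
ee_pos: [0.6512, -0.0729, 0.3392]
tool_rot: [[0.977, 0.002, 0.212], [-0.212, -0.002, 0.977], [0.002, -1.0, -0.002]]
force: [-7.1, -6.6, 11.6]
grip_width: 0.012
clock: 21.05
ee_pos: [0.6518, -0.073, 0.3392]
tool_rot: [[0.977, 0.001, 0.213], [-0.213, -0.002, 0.977], [0.001, -1.0, -0.002]]
force: [-12.5, -7.0, 12.8]
grip_width: 0.0122
```

```bash
python3 -m crank '[{"grip":5,"slide":[1,0,0],"turn":[0,0,0]},{"grip":5,"slide":[1,0,0],"turn":[0,0,0]}]'
python3 -m crank '[{"grip":5,"slide":[1,0,0],"turn":[0,0,0]},{"grip":5,"slide":[1,0,0],"turn":[0,0,0]}]'
python3 snap.py 13 scene wrist; python3 - <<'E'
import cv2
s=cv2.imread("pics/scene13.png"); cv2.imwrite("pics/c13.png",cv2.resize(s[140:310,160:340],None,fx=4,fy=3.5,interpolation=3))
E
```

```text
clock: 21.3
ee_pos: [0.6521, -0.073, 0.3392]
tool_rot: [[0.977, -0.001, 0.213], [-0.213, -0.002, 0.977], [-0.001, -1.0, -0.002]]
force: [-22.5, -6.9, 15.7]
grip_width: 0.0121
clock: 21.55
ee_pos: [0.6523, -0.073, 0.3392]
tool_rot: [[0.977, -0.004, 0.213], [-0.213, -0.002, 0.977], [-0.003, -1.0, -0.003]]
force: [-32.0, -7.1, 17.0]
grip_width: 0.0124
21.65 [ 0.6524 -0.073   0.3392] [-32.3  -7.1  17. ] 0.012638822460009346
[[ 0.977 -0.004  0.213]
 [-0.213 -0.002  0.977]
 [-0.003 -1.    -0.003]]
[-0.23  0.32  1.16 -0.    1.66 -0.01] 0.0726
```

View pics/c13.png

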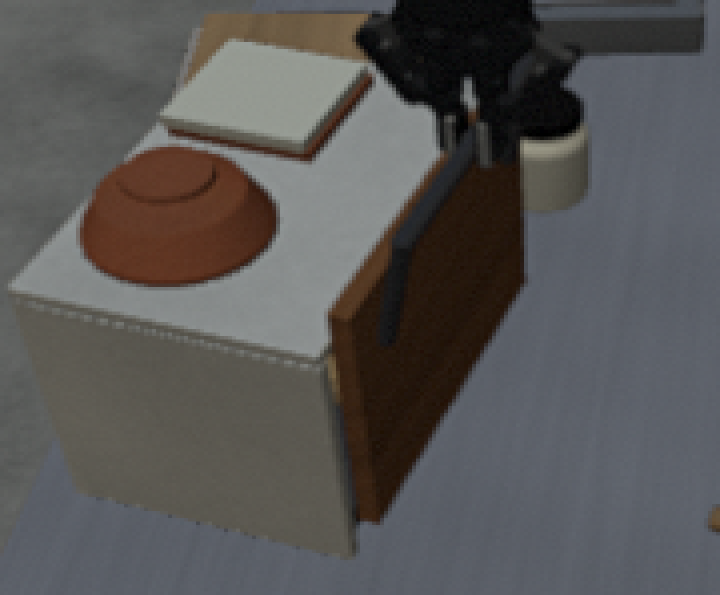

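View pics/wrist13.png

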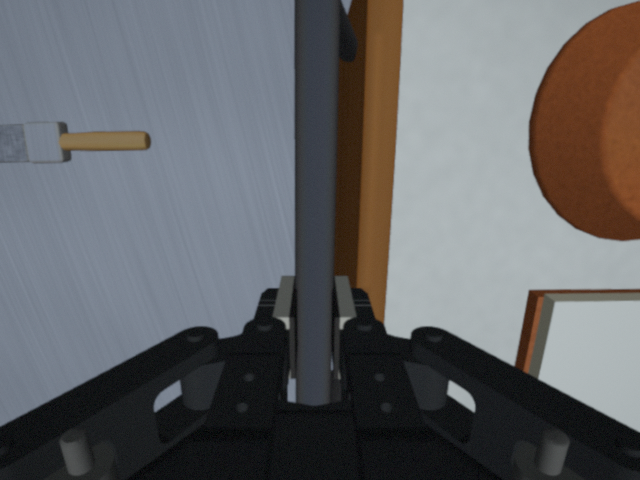

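The front is against its stop: the rail is at 34.4 mm in front of the hinge line (35 when shut), the force rises, and the wrist view shows no gap at the top edge. I'll ease the push and release.

```bash
python3 -m crank '[{"grip":5,"slide":[-2,0,1],"turn":[0,0,0]},{"grip":5,"slide":[-2,0,1],"turn":[0,0,0]},{"grip":50,"slide":[-2,0,1],"turn":[0,0,0]},{"grip":50,"slide":[-2,0,1],"turn":[0,0,0]},{"grip":50,"slide":[-2,0,10],"turn":[0,0,0]}]'
python3 -m crank '[{"grip":50,"slide":[0,0,30],"turn":[0,0,0]},{"grip":50,"slide":[0,0,70],"turn":[0,0,0]},{"grip":50,"slide":[0,0,100],"turn":[0,0,0]},{"grip":50,"slide":[-50,0,110],"turn":[0,0,0]},{"grip":50,"slide":[-110,0,110],"turn":[0,0,0]}]'
python3 -m crank '[{"grip":50,"slide":[-50,-50,0],"turn":[0,0,0]},{"grip":50,"slide":[-80,-100,0],"turn":[0,0,0]},{"grip":50,"slide":[-100,-150,0],"turn":[0,0,0]},{"grip":50,"slide":[-100,-150,0],"turn":[0,0,0]}]'
python3 snap.py 14 scene top; python3 - <<'E'
import cv2
s=cv2.imread("pics/scene14.png"); cv2.imwrite("pics/c14.png",cv2.resize(s[140:310,160:340],None,fx=4,fy=3.5,interpolation=3))
s=cv2.imread("pics/top14.png"); cv2.imwrite("pics/c14t.png",cv2.resize(s[110:230,305:445],None,fx=5,fy=5,interpolation=3))
E
```

```text
clock: 22.28
ee_pos: [0.6522, -0.0718, 0.3472]
tool_rot: [[0.977, -0.001, 0.211], [-0.211, 0.0, 0.977], [-0.001, -1.0, 0.0]]
force: [-0.6, 0.3, -0.4]
grip_width: 0.0498
clock: 22.9
ee_pos: [0.5415, -0.0719, 0.458]
tool_rot: [[0.978, 0.001, 0.211], [-0.211, -0.0, 0.978], [0.001, -1.0, -0.0]]
force: [0.6, -0.9, 0.9]
grip_width: 0.0502
clock: 23.4
ee_pos: [0.4407, -0.2247, 0.458]
tool_rot: [[0.976, 0.0, 0.216], [-0.216, -0.001, 0.976], [0.001, -1.0, -0.001]]
force: [1.2, 0.4, -0.3]
grip_width: 0.0499
23.5 [ 0.442  -0.2222  0.4579] [-0.1  0.7 -0.1] 0.050078487963166114
[[ 0.977  0.001  0.213]
 [-0.213 -0.     0.977]
 [ 0.001 -1.     0.   ]]
[-0.62 -0.02  1.32  0.    1.85 -0.41] 0.0726
```

View pics/c14.png

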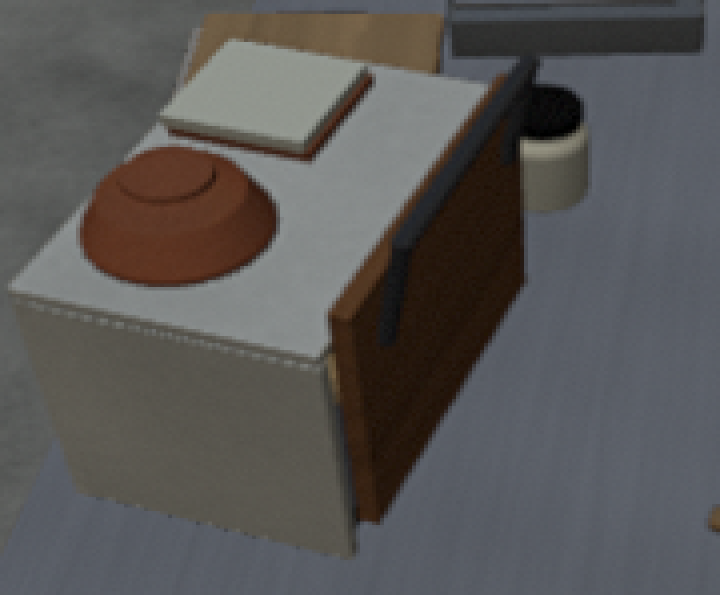

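View pics/top14.png

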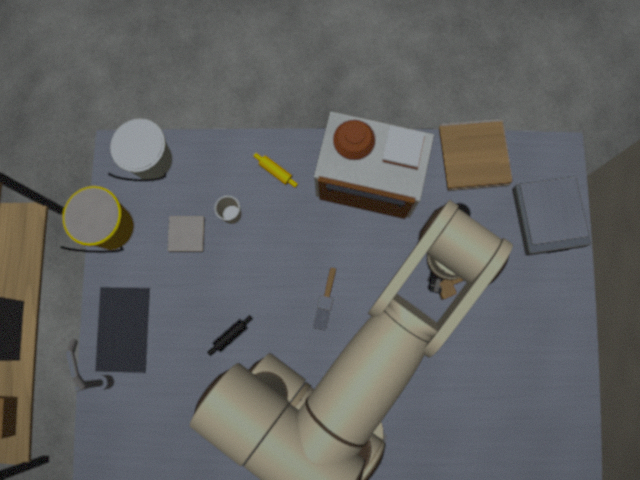

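View pics/c14t.png

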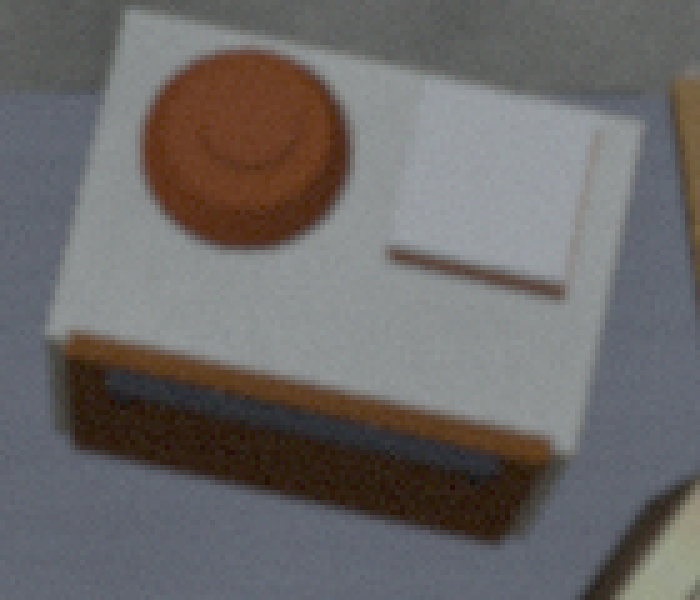

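View pics/scene14.png

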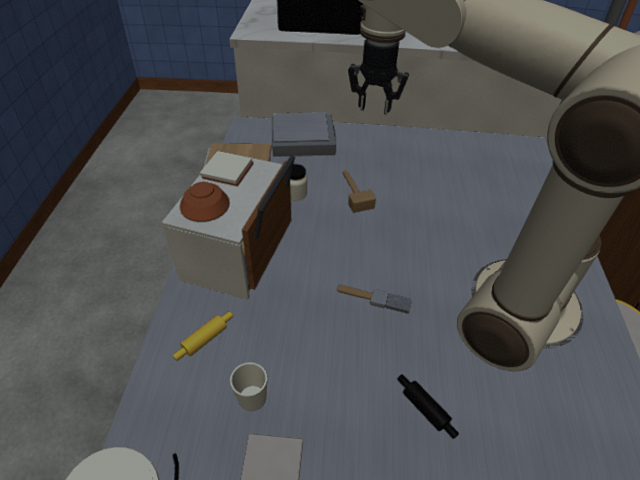

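```bash
python3 - <<'E'
from h import *
T,S=load("top14"),load("scene14")
# predicted shut rail ends in both views for theta 0 / 0.03
H=np.array([.6867,-.0773]);xc=np.array([.977,-.2116]);yc=np.array([.2116,.977])
for t in (0,.02,.04):
  for s in (.1,-.1):
    x=-.035*np.cos(t)-.25*np.sin(t);z=.25*np.cos(t)-.035*np.sin(t)
    w=np.r_[H+xc*x+yc*s,z+.03];print(t,s,((proj(T,w)-[305,110])*5+2).round(0),((proj(S,w)-[160,140])*[4,3.5]+1.5).round(0))
E
```

```text
0 0.1 [120. 384.] [410. 240.]
0 -0.1 [491. 464.] [532.  60.]
0.02 0.1 [118. 393.] [418. 243.]
0.02 -0.1 [489. 473.] [539.  62.]
0.04 0.1 [116. 402.] [427. 246.]
0.04 -0.1 [487. 483.] [547.  65.]
```

The observed rail ends, top crop (108,382)/(500,467) and scene crop (403,240)/(532,62), fit angle 0. The bystanders are at their starting pixels. I'll hand in.

```bash
python3 -c "
from bench import bot
print(bot.hand_in())"
```

```text
the job is handed in; nothing more can be done
None
```

The rolling pin is in the cabinet and the front is shut. I pulled the front down by its rail to the stop, laid the wooden pin crosswise on the bin floor and let it go there. Then I brought the front back up slowly, released the rail and handed in at about 23.5 s.

- **Pin:** it touched the floor at the predicted height before I opened the fingers, and settled a few mm against the door. I last saw it in the bin part-way through closing. With the front shut it can't be seen, so I infer that it is still there.
- **Front:** the rail ends in both pictures fit an angle of 0, it was pushed home slowly in 1 mm steps, and nothing sprang back after release.
- **Bystanders:** those in view stood at their starting pixels. The mallet was partly hidden in the last top picture but unmoved in the scene one.
- **Off the plan:** closing loaded the rail sideways by up to about 28 N because my path ran 2–3 mm off its arc, so I shifted the path outward twice. The final push against the stop reached about 37 N on the wrist.

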